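# Set the carving grinder's selector to the ball burr and start it

### The job

On the grinder's power unit, push the tab of the rotary selector round with your fingertips, without pinching it, until it points squarely at the plate that shows the ball-headed burr. Then press the start button fully in and let it come out again. Leave the tin on the unit and the things beside it where they stand, do not lift anything, and finish clear.

Things in the scene. Friction and masses are not known exactly. Their poses are not given: they have to be found in the camera images.
- unit: grey power unit fixed to the bench, a box 280 x 280 x 70 mm with a level aluminium top panel at 70 mm. Origin: centre of its underside, z up. The dial's axis is vertical through the origin. The dial's four places lie towards its +x side (away from the robot), the start button is near its -y edge and the tin in its -x +y corner
- selector (a joint): angle of the dial (rad), growing counter-clockwise seen from above; 0 points the tab along the unit's +x. Its places are at -1.05, -0.35, +0.35 and +1.05; stops at -1.2 and +1.2. It starts somewhere about the place at +0.35, which has no plate; the other three places each have a plate, in an order that changes. There are no detents: a stiff friction (about 3 N at the tab) holds the dial wherever it is left
- tab (a point): middle of the top of the selector's tab: 119 mm above the bench, 46 mm from the dial's axis. The tab is an upright steel block 28 mm along the radius, 16 mm across and 35 mm tall on a black dial of 124 mm diameter whose face is 84 mm above the bench (a steel hub cap of 32 mm diameter in the middle reaches 90 mm). Its frame turns with the dial: x points outward along the radius, y is counter-clockwise. A small black pointer on the dial's rim is in line with it
- label_ball: the wanted plate: a raised black silhouette on a white plate 50 mm long (x) and 44 mm wide, 3 mm thick, lying on the panel with its centre 105 mm from the dial's axis; origin under its centre, axes parallel to the unit's; the black picture: a round disc of 30 mm (the ball burr's head) on a thin shank
- label_cone: another plate: a raised black silhouette on a white plate 50 mm long (x) and 44 mm wide, 3 mm thick, lying on the panel with its centre 105 mm from the dial's axis; origin under its centre, axes parallel to the unit's; the black picture: a triangle 34 mm wide tapering to a point over 29 mm (cone burr) on a thin shank
- label_bar: another plate: a raised black silhouette on a white plate 50 mm long (x) and 44 mm wide, 3 mm thick, lying on the panel with its centre 105 mm from the dial's axis; origin under its centre, axes parallel to the unit's; the black picture: a narrow bar 28 x 9 mm (cylinder burr) on a thin shank
- start (a joint): travel of the start button (m): 0 out, 0.006 fully in; a spring returns it, fully in takes about 5 N
- start_top (a point): middle of the top of the round black start button, 32 mm in diameter in a grey housing on the panel, at x -50, y -105 mm in the unit's frame. It is pressed straight down
- tin: closed round brass tin, 48 mm in diameter, 22 mm tall, loose on the panel; origin under its centre; leave it alone
- mallet: turned wooden carver's mallet standing on its head, 84 mm in diameter, 205 mm tall, to the +y side of the unit; origin under its centre; leave it alone
- swan: small carved wooden swan, body 84 mm in diameter, 117 mm tall, to the -y side of the unit; origin under its centre; leave it alone
- oil: white plastic bottle, 60 mm in diameter, 150 mm tall, to the -y side of the unit; origin under its centre; leave it alone

How it is judged:
By the outcome, as a careful person would: the job done as asked, in the order asked, and still so for the second after the job is handed in, with the robot touching nothing.
It also fails if it takes over 48 s, if anything falls off the work surface, if the arm or the gripper's body presses on something with over 40 N, if the wrist force passes 120 N, or if a joint passes its speed limit or range.

### The arm

A 7-joint arm with a two-finger parallel gripper is mounted at the origin on the work surface. World frame = base frame: x ahead of the robot, y to its left, z up, the work surface at z = 0. Lengths are in m, angles in rad, forces in N, time in s.
With the tool pointing down it reaches from about 0.4 to 0.85 m from the base axis. Payload 4.5 kg.
Tool frame: the origin (TCP) lies midway between the tips of the shut fingers; the grasp point (between the pads) lies 19 mm behind it; y points along the fingers, z is the direction in which the jaws open and shut, and the axes are right-handed (so a half turn about y gives the same grasp; the last joint's range is limited). The gripper opens to 88 mm and grips with 3 to 60 N. Pads are 18 mm wide; open, the fingers measure 123 mm over their backs; the gripper's body (75 mm by 187 mm) begins 45 mm behind the grasp point.
Start: joints at [-1.102, 0.689, -0.195, 1.565, 0.157, 0.902, -0.215], TCP at [0.263, 0.567, 0.239] pointing down, gripper open.
Joint ranges: [-3.01, 3.01], [-0.46, 2.08], [-1.47, 1.51], [0.13, 2.56], [-1, 4.14], [0.04, 2.09], [-2.66, 2.66]. Speed limits (rad/s): [2.57, 2.57, 3.14, 3.14, 3.14, 3.14, 3.14].

### API

Orientations are given as a unit quaternion [x, y, z, w].
In Python, from plant import r, snapshot, get_calibration, job, boxes_of gives the robot as it stands. The module is installed in compiled form; this text tells all that it offers.
- The arm moves only by the shell command python3 -m handwheel 'ROWS' [OPENING] [FORCE]. ROWS is JSON, a list that holds one entry, the list of rows, each a list of 6 numbers: the shift along the tool's x, y, z as a fraction of full scale, then the turn, a rotation vector about the tool's x, y, z as a fraction of full scale. In form: [[[x, y, z, wx, wy, wz], ...]]. A call has 1 to 12 rows; each row is the pose to reach, as a shift and turn from the pose commanded when the call began, along the tool's axes at that moment, turning the shorter way round; what a row does not reach only later rows make up. Full scale, the value 1, is 100 cm for a shift and 180 degrees for a turn. A row lasts 1/12 s, in which the tool goes at most 41.7 mm and 7.16 degrees, less where a joint would pass 70% of its speed; a pose out of reach is approached as far as the arm can. A call with a number of a shift or a turn outside -1 to 1 is refused whole. A call with a gripper value outside its range is refused whole. OPENING is the opening, from -1 (shut) to 1 (fully open), set as the call begins (- or left out, the last holds). The fingers move at their own pace and stop on an object; FORCE is the grip in N (left out, the last holds). Time passes only in rows, so rows that repeat a pose let the fingers close. It gives the time, the measured TCP pose, the force and the opening at its end, in the units of the state.
- r.get_state(): the state, without advancing time (a new reading comes with each control period).
- snapshot(name): name is "scene" or "top" or "wrist"; returns the picture (384x512x3 uint8, red, green, blue); there is no depth.
- get_calibration(name): a dict with "fx", "fy", "cx", "cy" (pixels), "k1" (the pictures are not rectified: a ray, as slopes to the right and down, at radius r is drawn at 1 + k1 r^2 times it, then the intrinsics apply), "T" (4x4, takes a point from camera to world coordinates). Camera axes: x right, y down, z forward; pixel columns grow to the right and rows downward; lengths in m; the calibration is good to about 2 mm. A picture is of the moment at which its call begins: read the wrist's pose just before it. get_calibration takes no time and is no camera call; for the wrist camera it gives the pose at the moment of the call.
- job.finish_job(): hands the job in, once; it reports no verdict.
Trained networks look in the newest picture that a camera, given by its name, has taken for a name from the list of things; names that differ only in an ending like _2 or _b are one class to them, and where a whole thing is asked for, a point or a joint stands for the part that bears it (a point fixed in the world has none). Each returns a list of dicts, best first, with "confidence" (0 to 1); they miss things now and then, are a little off and sometimes report something else, mostly with a low value. They report only what shows in the picture. A call takes as long as a camera call.
- boxes_of(thing, camera): "bbox" ([left, top, right, bottom] in pixels, round what is visible of it).
The state is a dict: "clock": time; "q": joint angles; "qd": joint speeds; "joint_torque": joint torques, N m; "tool_pos": TCP position; "eef_rot": TCP orientation; "contact_force": force on the tool from outside, world axes, zero at the start; "moment": the same for the moment, N m; "opening": opening from 0.0 (shut) to 1.0 (fully open).
Only numpy, scipy, OpenCV 4.12 (cv2) and the standard library are available. Lean on these libraries where they do the work, as an engineer would, in place of code of your own. Each camera call takes 0.05 s, during which the arm holds its last target. There are 200 camera calls.

## Working session

There is one attempt and no reset: what is moved stays moved. The work goes in short steps, Python scripts to look and compute and a shell command to move; the robot and the scene stay as the last step left them, time stands still between calls to the robot, and variables do not carry over. Pictures are saved under pics/ and viewed, about 8 in all and at most 12, crops included, and the job is handed in when it is done.

```bash
mkdir -p pics; cat > h.py <<'E'
import numpy as np,cv2
from plant import r,snapshot,get_calibration,job,boxes_of
def ray(c,u,v):
    x,y=(u-c['cx'])/c['fx'],(v-c['cy'])/c['fy']; a,b=x,y
    for _ in range(20):
        k=1+c['k1']*(a*a+b*b); a,b=x/k,y/k
    T=np.array(c['T']); return T[:3,3],T[:3,:3]@[a,b,1]
def onz(c,u,v,z):
    o,d=ray(c,u,v); return o+d*(z-o[2])/d[2]
def proj(c,p):
    T=np.array(c['T']); q=T[:3,:3].T@(np.array(p)-T[:3,3]); a,b=q[:2]/q[2]; k=1+c['k1']*(a*a+b*b)
    return c['fx']*a*k+c['cx'],c['fy']*b*k+c['cy']
E
python3 - <<'E'
from h import *
s=r.get_state(); print(s)
a=snapshot('top'); 
for n in ['unit','selector','tab','label_ball','label_cone','label_bar','start_top','tin','mallet','swan','oil']:
    b=boxes_of(n,'top'); print(n,[(np.round(x['bbox']).tolist(),round(x['confidence'],2)) for x in b[:2]])
b=snapshot('scene')
cv2.imwrite('pics/top.png',cv2.resize(a[:,:,::-1],(768,576),interpolation=cv2.INTER_CUBIC)); cv2.imwrite('pics/scene.png',b[:,:,::-1])
for n in('top','scene'): print(get_calibration(n))
E
```

```text
{'clock': 0.0, 'q': array([-1.10221225,  0.68998495, -0.19451674,  1.56631146,  0.15732095,
        0.90248579, -0.21510015]), 'qd': array([-0.00034141, -0.00055674,  0.00101341,  0.00113182, -0.00133651,
        0.00040629,  0.00091158]), 'joint_torque': array([ 5.86418969e-05, -5.27566767e+01, -1.26697853e+00, -1.53431368e+01,
       -5.26904664e-02,  6.51026436e-03,  1.57522659e-04]), 'tool_pos': array([0.26304836, 0.56627377, 0.23791818]), 'eef_rot': array([ 0.69109959, -0.15256607,  0.15239088, -0.68984199]), 'contact_force': array([ 0.21871905, -0.16491043, -0.6206174 ]), 'moment': array([ 0.05289525, -0.02202258,  0.04642406]), 'opening': 0.9942834466497197}
unit [([233.0, 162.0, 354.0, 287.0], 0.9)]
selector [([270.0, 196.0, 320.0, 247.0], 0.68)]
tab [([270.0, 194.0, 319.0, 248.0], 0.56)]
label_ball [([307.0, 177.0, 323.0, 194.0], 0.9)]
label_cone [([253.0, 182.0, 269.0, 207.0], 0.53)]
label_bar [([325.0, 199.0, 339.0, 216.0], 0.81)]
start_top [([329.0, 245.0, 343.0, 254.0], 0.59)]
tin [([246.0, 239.0, 267.0, 258.0], 0.81), ([252.0, 183.0, 271.0, 209.0], 0.27)]
mallet [([179.
[... 219 characters left out ...]
32267695083, 'cy': 190.40667067030768, 'k1': -0.15284457681381572, 'T': array([[-0.01827176, -0.98574797,  0.16723363,  0.4244079 ],
       [-0.99969717,  0.02076944,  0.01319835,  0.04450723],
       [-0.01648359, -0.16694183, -0.98582895,  1.17968079],
       [ 0.        ,  0.        ,  0.        ,  1.        ]])}
{'fx': 392.9170903786771, 'fy': 392.9170903786771, 'cx': 256.09364117443914, 'cy': 202.46481616603415, 'k1': -0.012136787325367599, 'T': array([[ 0.64410833,  0.47994048, -0.59563545,  1.11186052],
       [ 0.76492071, -0.3994855 ,  0.50527976, -0.3849366 ],
       [ 0.00455648, -0.7810688 , -0.62442835,  0.64925839],
       [ 0.        ,  0.        ,  0.        ,  1.        ]])}
```

View pics/top.png

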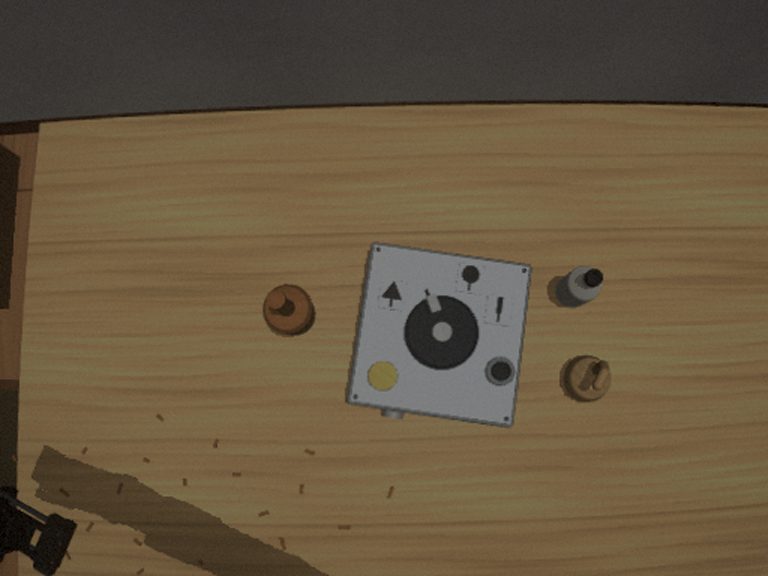

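View pics/scene.png

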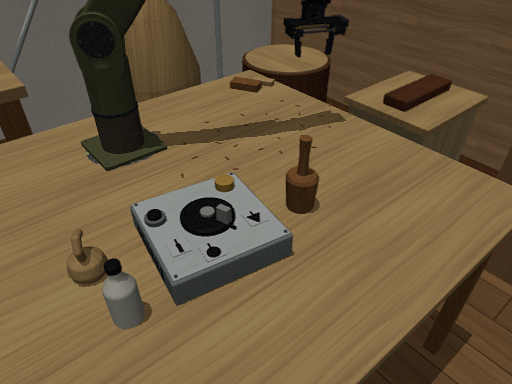

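Ball plate (768-px view 471,274) is the middle place, i.e. −0.35; cone is at +1.05 (391,293), bar at −1.05 (500,309). The tab (433,299) stands about +0.35, and the button is at (500,371). Next I fit the unit pose.

```bash
cat >> h.py <<'E'
from scipy.spatial.transform import Rotation as R
def fit(obs):  # obs: list (cam, u,v, unit xyz)
    from scipy.optimize import least_squares
    def P(p,l): 
        c,s=np.cos(p[2]),np.sin(p[2]); return [p[0]+c*l[0]-s*l[1],p[1]+s*l[0]+c*l[1],l[2]]
    f=lambda p: np.ravel([np.subtract(proj(c,P(p,l)),(u,v)) for c,u,v,l in obs])
    return least_squares(f,[.55,0,0],loss='soft_l1'),P
E
python3 - <<'E'
from h import *
c=get_calibration('top'); s=get_calibration('scene'); k=1/1.5
a=105*.001
ob=[(373,243,(.14,.14,.07)),(531,266,(.14,-.14,.07)),(513,426,(-.14,-.14,.07)),(347,403,(-.14,.14,.07)),(442,331,(0,0,.09))]
obs=[(c,(u+.5)*k-.5,(v+.5)*k-.5,l) for u,v,l in ob]
f,P=fit(obs); p=f.x; print(p,np.round(f.fun.reshape(-1,2),1))
for n,u,v,z in[('tab',433,299,.119)]:
    q=onz(c,u*k,v*k,z)[:2]-p[:2]; print(n,q,np.hypot(*q),np.arctan2(q[1],q[0])-p[2])
for z in(.08,.085,.09,.095): print(z,proj(c,P(p,(-.05,-.105,z))),proj(s,P(p,(-.05,-.105,z))))
print('tin',onz(c,383*k,375*k,.092),'mal',onz(c,289*k,312*k,.06))
st=r.get_state(); Rm=R.from_quat(st['eef_rot']); print(Rm.as_matrix().round(3))
E
```

```text
[ 0.5309938  -0.034387   -0.16626536] [[-1.  -1.7]
 [ 1.4 -1.6]
 [ 0.3  1.4]
 [-0.6  0.4]
 [ 0.1  0.4]]
tab [0.04976111 0.01492561] 0.0519513450176615 0.45767190923725487
0.08 (np.float64(333.517721455719), np.float64(247.16111094462485)) (np.float64(154.83756274015596), np.float64(216.84139513759865))
0.085 (np.float64(333.8334098743072), np.float64(247.0790916860799)) (np.float64(154.4834631732258), np.float64(215.12478832569923))
0.09 (np.float64(334.1519493572593), np.float64(246.99631814495288)) (np.float64(154.1268555406711), np.float64(213.39577557244738))
0.095 (np.float64(334.47337852628345), np.float64(246.91277991161903)) (np.float64(153.76771364405124), np.float64(211.6542244792372))
tin [0.46123307 0.06396195 0.092     ] mal [0.57202937 0.2233292  0.06      ]
[[ 0.907  0.     0.421]
 [-0.421  0.     0.907]
 [-0.    -1.     0.   ]]
```

```bash
python3 -m handwheel '[[[0,-0.06,0,0,0,0],[0,-0.11,0,0,0,0],[0,-0.11,0,0,0,0],[0.466,-0.11,-0.441,0,0.283,0],[0.466,-0.11,-0.441,0,0.283,0],[0.466,-0.11,-0.441,0,0.283,0],[0.466,-0.11,-0.441,0,0.283,0],[0.466,-0.11,-0.441,0,0.283,0],[0.466,-0.11,-0.441,0,0.283,0],[0.466,-0.11,-0.441,0,0.283,0],[0.466,-0.11,-0.441,0,0.283,0],[0.466,-0.11,-0.441,0,0.283,0]]]' -1 20
python3 - <<'E'
from h import *
st=r.get_state(); M=R.from_quat(st['eef_rot']).as_matrix(); print(M.round(3))
d=np.array([.50,-.03,.35])-st['tool_pos']; print('shift',M.T@d)
print('yaw z',np.arctan2(M[1,2],M[0,2])); print(get_calibration('wrist')['T'].round(3))
E
```

```text
clock: 1.65
tool_pos: [0.402, 0.2166, 0.349]
eef_rot: [-0.557, 0.435, -0.435, 0.558]
contact_force: [0.2, 0.4, 0.2]
opening: 0.121
[[ 0.244  0.001  0.97 ]
 [-0.97   0.     0.244]
 [-0.    -1.     0.001]]
shift [ 0.26301768 -0.00098733  0.03488584]
yaw z 0.24652840490061398
[[ 0.97   0.231  0.079  0.381]
 [ 0.244 -0.92  -0.306  0.296]
 [ 0.002  0.316 -0.949  0.496]
 [ 0.     0.     0.     1.   ]]
```

```bash
python3 -m handwheel '[[[0.263,0,0.035,0,0,0],[0.263,0,0.035,0,0,0],[0.263,0,0.035,0,0,0],[0.263,0,0.035,0,0,0],[0.263,0,0.035,0,0,0],[0.263,0,0.035,0,0,0],[0.263,0,0.035,0,0,0],[0.263,0,0.035,0,0,0],[0.263,0,0.035,0,0,0],[0.263,0,0.035,0,0,0]]]'
python3 - <<'E'
from h import *
c=get_calibration('wrist'); np.save('cal.npy',c,allow_pickle=True); a=snapshot('wrist')
cv2.imwrite('w1.png',a[:,:,::-1])
cv2.imwrite('pics/w1.png',cv2.resize(a[:,:,::-1],(768,576),interpolation=cv2.INTER_CUBIC)); print(c['T'].round(3),c['fx'])
for n in['selector','tab','start_top','label_ball']: print(n,[(np.round(x['bbox']).tolist(),round(x['confidence'],2)) for x in boxes_of(n,'wrist')[:2]])
E
```

```text
clock: 2.48
tool_pos: [0.4995, -0.0265, 0.3486]
eef_rot: [-0.558, 0.434, -0.434, 0.558]
contact_force: [-0.0, 0.7, 0.6]
opening: 0.0
[[ 0.969  0.233  0.078  0.479]
 [ 0.246 -0.92  -0.305  0.053]
 [ 0.001  0.315 -0.949  0.496]
 [ 0.     0.     0.     1.   ]] 312.47645847789386
selector [([233.0, 120.0, 334.0, 209.0], 0.61)]
tab [([232.0, 120.0, 333.0, 208.0], 0.89), ([317.0, 102.0, 368.0, 144.0], 0.52)]
start_top []
label_ball [([308.0, 196.0, 356.0, 231.0], 0.63)]
```

View pics/w1.png

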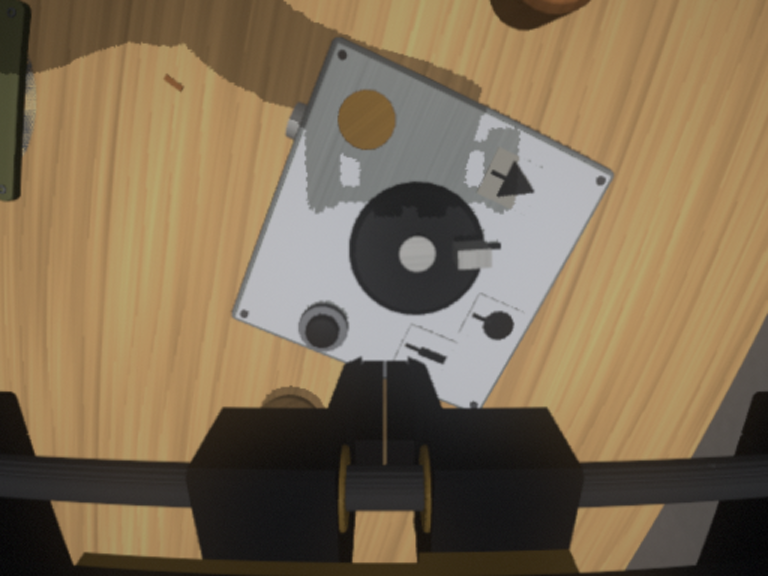

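The wrist view shows the dial centred at (417,248), tab's light top at about (474,258), the unit's corners at (341,37), (614,173), (233,316), and the button at (322,328). I refit and overlay a model of the tab.

```bash
cat >> h.py <<'E'
def overlay(img,c,p,P,th,out,ctr,w=60,h=45,s=12):
    u0,v0=int(ctr[0]-w/2),int(ctr[1]-h/2)
    im=cv2.resize(img[v0:v0+h,u0:u0+w],None,fx=s,fy=s,interpolation=cv2.INTER_CUBIC)
    for z,col in((.119,(0,0,255)),(.084,(0,255,0))):
        pts=[]
        for x,y in((.032,-.008),(.06,-.008),(.06,.008),(.032,.008)):
            l=(x*np.cos(th)-y*np.sin(th),x*np.sin(th)+y*np.cos(th),z); u,v=proj(c,P(p,l)); pts.append(((u-u0+.5)*s-.5,(v-v0+.5)*s-.5))
        cv2.polylines(im,[np.int32(pts)],True,col,1)
    cv2.imwrite(out,im)
E
python3 - <<'E'
from h import *
c=np.load('cal.npy',allow_pickle=True).item(); k=1/1.5; g=lambda u,v:((u+.5)*k-.5,(v+.5)*k-.5)
ct=get_calibration('top')
ob=[(341,37,(-.14,.14,.07)),(614,173,(.14,.14,.07)),(233,316,(-.14,-.14,.07)),(481,410,(.14,-.14,.07)),(417,254,(0,0,.09)),(416.5,248,(0,0,.084))]
f,P=fit([(c,*g(u,v),l) for u,v,l in ob]); p=f.x; print(p,f.fun.reshape(-1,2).round(1)); np.save('p.npy',p)
print('btn',[np.array(proj(c,P(p,(-.05,-.105,z))))*1.5 for z in(.08,.09,.1)])
q=onz(c,*g(474,259),.119)[:2]-p[:2]; th=np.arctan2(q[1],q[0])-p[2]; print(np.hypot(*q),th)
overlay(cv2.imread('w1.png'),c,p,P,th,'pics/o1.png',g(474,254))
E
```

```text
[ 0.53261997 -0.03403356 -0.17290411] [[-3.2 -5. ]
 [ 5.7 -0.3]
 [-3.7  1.4]
 [-1.   5.8]
 [ 1.2 -0.9]
 [ 1.2  2.1]]
btn [array([323.66523639, 326.65417852]), array([322.37661774, 330.74315712]), array([321.03249408, 335.01058412])]
0.04379801976734476 0.45900176275292376
```

View pics/o1.png

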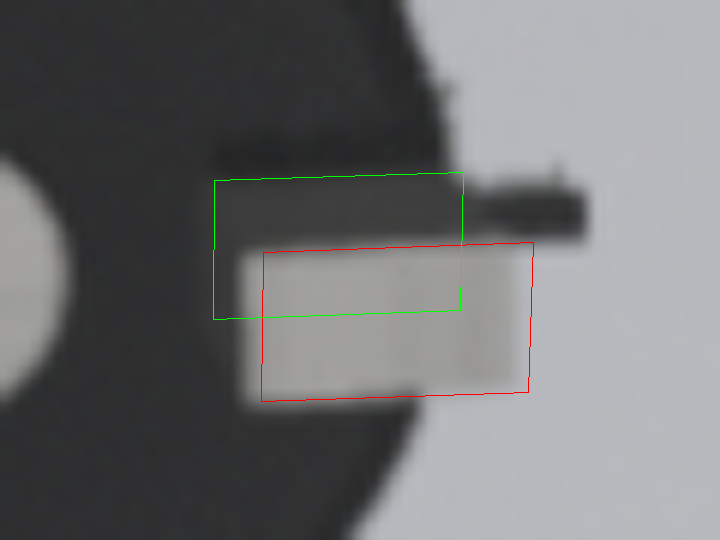

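```bash
python3 -m handwheel '[[[-0.0135,0,0.074,0,-0.0076,0],[-0.0135,0,0.074,0,-0.0076,0],[-0.0135,0.04,0.074,0,-0.0076,0],[-0.0135,0.08,0.074,0,-0.0076,0],[-0.0135,0.12,0.074,0,-0.0076,0],[-0.0135,0.16,0.074,0,-0.0076,0],[-0.0135,0.2,0.074,0,-0.0076,0],[-0.0135,0.225,0.074,0,-0.0076,0],[-0.0135,0.24,0.074,0,-0.0076,0],[-0.0135,0.25,0.074,0,-0.0076,0],[-0.0135,0.25,0.074,0,-0.0076,0],[-0.0135,0.25,0.074,0,-0.0076,0]]]'
cat > st.py <<'E'
from h import *
import sys
st=r.get_state(); M=R.from_quat(st['eef_rot']).as_matrix(); C=np.array([.531,-.0345]); yaw=-.171
t=st['tool_pos']; d=t[:2]-C; a=np.arctan2(M[1,2],M[0,2])
print(t.round(4),'toolyaw',a.round(4),'radial',d@[np.cos(a),np.sin(a)],'tang(ccw)',d@[-np.sin(a),np.cos(a)],'face selector',a-yaw,'F',st['contact_force'].round(1), 'clock',st['clock'])
E
python3 st.py
python3 - <<'E'
from h import *
a=snapshot('wrist'); cv2.imwrite('pics/w2.png',cv2.resize(a[:,:,::-1],(768,576),interpolation=cv2.INTER_CUBIC))
E
```

```text
clock: 3.73
tool_pos: [0.5687, 0.0035, 0.099]
eef_rot: [-0.563, 0.428, -0.428, 0.563]
contact_force: [0.5, 0.8, -0.1]
opening: 0.003
[0.5687 0.0035 0.099 ] toolyaw 0.2714 radial 0.04652515005140733 tang(ccw) 0.026467551037621488 face selector 0.4423859897199799 F [ 0.5  0.8 -0.1] clock 3.7333
```

View pics/w2.png

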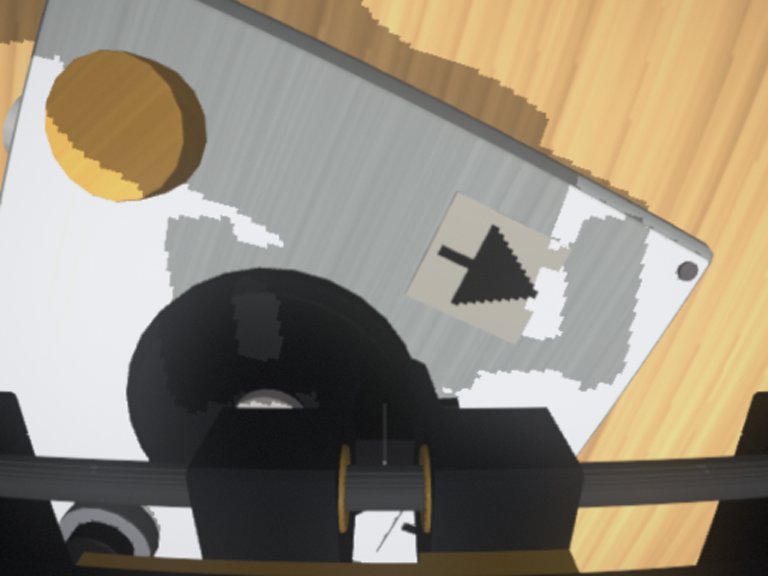

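```bash
cat > plan.py <<'E'
from h import *
import sys
C=np.array([.531,-.0345]); yaw=-.171
def plan(targets):
    st=r.get_state(); M=R.from_quat(st['eef_rot']).as_matrix(); a0=np.arctan2(M[1,2],M[0,2]); out=[]
    for th,rad,tg,z in targets:
        a=th+yaw; w=np.r_[C+rad*np.array([np.cos(a),np.sin(a)])+tg*np.array([-np.sin(a),np.cos(a)]),z]
        s=M.T@(w-st['tool_pos']); out.append([*s.round(4).tolist(),0,round(-(a-a0)/np.pi,4),0])
    print(out)
E
python3 - <<'E'
from plan import *
plan([(.44,.046,.02,.098),(.44,.046,.0175,.098)]+[(x,.046,.017,.098) for x in (.39,.32,.25,.18,.11,.04,-.03,-.1,-.16,-.2)])
E
```

```text
[[0.0063, 0.0017, -0.0009, 0, np.float64(0.0007), 0], [0.0088, 0.0017, -0.0009, 0, np.float64(0.0007), 0], [0.0116, 0.0017, -0.0002, 0, np.float64(0.0166), 0], [0.015, 0.0017, 0.0008, 0, np.float64(0.0389), 0], [0.0183, 0.0017, 0.0014, 0, np.float64(0.0612), 0], [0.0217, 0.0017, 0.0019, 0, np.float64(0.0834), 0], [0.0252, 0.0017, 0.0021, 0, np.float64(0.1057), 0], [0.0286, 0.0017, 0.002, 0, np.float64(0.128), 0], [0.032, 0.0017, 0.0017, 0, np.float64(0.1503), 0], [0.0354, 0.0017, 0.0012, 0, np.float64(0.1726), 0], [0.0383, 0.0017, 0.0006, 0, np.float64(0.1917), 0], [0.0402, 0.0017, 0.0, 0, np.float64(0.2044), 0]]
```

```bash
python3 -m handwheel '[[[0.0063,0.001,-0.001,0,0.001,0],[0.0088,0.001,-0.001,0,0.001,0],[0.0116,0.001,0,0,0.0166,0],[0.015,0.001,0.001,0,0.039,0],[0.0183,0.001,0.0014,0,0.061,0],[0.0217,0.001,0.0019,0,0.083,0],[0.0252,0.001,0.0021,0,0.106,0],[0.0286,0.001,0.002,0,0.128,0],[0.032,0.001,0.0017,0,0.15,0],[0.0354,0.001,0.0012,0,0.173,0],[0.0383,0.001,0.0006,0,0.192,0],[0.0402,0.001,0,0,0.204,0]]]'
python3 st.py
python3 -m handwheel '[[[-0.02,0,0,0,0,0],[-0.04,0,0,0,0,0],[-0.04,-0.03,0,0,0,0],[-0.04,-0.07,0,0,0,0],[-0.04,-0.11,0,0,0,0],[-0.04,-0.15,0,0,0,0],[-0.04,-0.15,0,0,0,0]]]'
python3 - <<'E'
from h import *
c=get_calibration('wrist'); np.save('cal.npy',c,allow_pickle=True); a=snapshot('wrist')
cv2.imwrite('w3.png',a[:,:,::-1])
cv2.imwrite('pics/w3.png',cv2.resize(a[:,:,::-1],(768,576),interpolation=cv2.INTER_CUBIC))
E
python3 st.py
```

```text
clock: 4.78
tool_pos: [0.581, -0.0348, 0.099]
eef_rot: [0.397, -0.584, 0.584, -0.4]
contact_force: [2.4, 3.6, 3.2]
opening: 0.008
[ 0.581  -0.0348  0.099 ] toolyaw -0.3723 radial 0.04671802016743251 tang(ccw) 0.017938247160382007 face selector -0.20133638897889375 F [2.4 3.6 3.2] clock 4.7833
clock: 5.37
tool_pos: [0.598, -0.0004, 0.256]
eef_rot: [0.395, -0.581, 0.587, -0.403]
contact_force: [0.4, 0.4, -0.5]
opening: 0.006
[5.962e-01 1.000e-04 2.525e-01] toolyaw -0.3713 radial 0.048222575453534096 tang(ccw) 0.05593675466021111 face selector -0.20033597173918247 F [ 0.7  0.4 -1.2] clock 5.4167
```

View pics/w3.png

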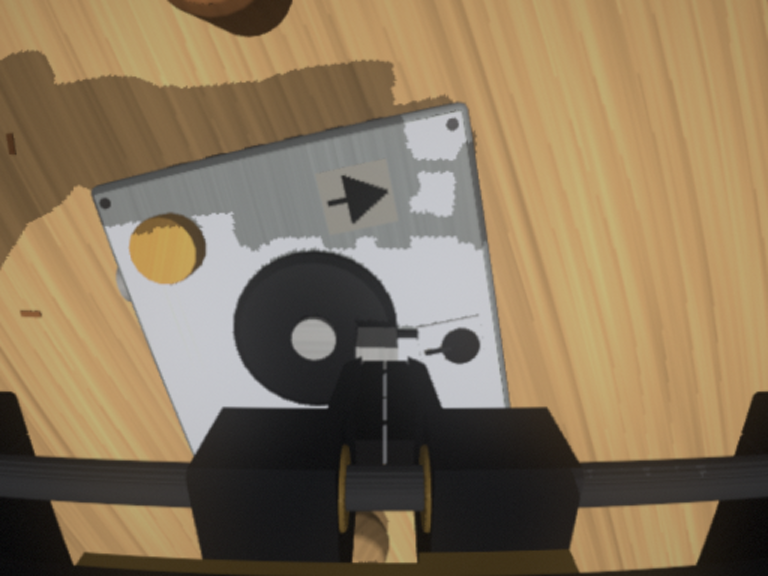

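```bash
cat > yawfit.py <<'E'
from h import *
from scipy.optimize import least_squares
g=lambda u,v:((u+.5)/1.5-.5,(v+.5)/1.5-.5)
def yf(c,cor,dial,hub):
    # x,y,yaw,half-size
    def f(q):
        co,s=np.cos(q[2]),np.sin(q[2]); W=lambda x,y,z:[q[0]+co*x-s*y,q[1]+s*x+co*y,z]
        o=[np.subtract(proj(c,W(a*q[3],b*q[3],.07)),g(u,v)) for u,v,a,b in cor]
        o+=[np.subtract(proj(c,W(0,0,.084)),g(*dial))]
        if hub: o+=[np.subtract(proj(c,W(0,0,.09)),g(*hub))]
        return np.ravel(o)
    return least_squares(f,[.53,-.03,-.17,.135])
E
python3 - <<'E'
from yawfit import *
c3=np.load('cal.npy',allow_pickle=True).item()
f=yf(c3,[(465,103,1,1),(94,190,-1,1)],(315.5,328),(314,340)); print(f.x,f.fun.reshape(-1,2).round(1))
yaw=f.x[2]; o=onz(c3,*g(315.5,328),.084)
for n,u,v,z in(('ptr',417,332,.084),('ptr mid',407,332,.084),('ball',461,346,.074),('side edge bot L',356,324,.084),('side edge bot R',397,324,.084),('sideT L',356,348,.119),('sideT R',397,348,.119)):
    q=onz(c3,*g(u,v),z)-o; print(n,np.hypot(*q[:2]).round(4),np.arctan2(q[1],q[0])-yaw,(R.from_euler('z',-yaw).apply(q)).round(4))
E
cd pics; python3 -c "
import cv2
a=cv2.imread('../w3.png')[60:275,55:345]; cv2.imwrite('w3c.png',cv2.resize(a[130:200,80:290],None,fx=3.8,fy=3.8,interpolation=cv2.INTER_CUBIC))"
```

```text
[ 0.53366159 -0.03313441 -0.16801191  0.13438743] [[-0.3  0.7]
 [-0.9 -0.2]
 [ 0.4  2.6]
 [ 0.8 -3.2]]
ptr 0.0748 -0.25206552824697975 [ 0.0725 -0.0187  0.    ]
ptr mid 0.0674 -0.2565763875287896 [ 0.0652 -0.0171  0.    ]
ball 0.1118 -0.3823444137229073 [ 0.1037 -0.0417 -0.01  ]
side edge bot L 0.03 -0.10277536166019496 [ 0.0298 -0.0031  0.    ]
side edge bot R 0.06 -0.15623158490194178 [ 0.0592 -0.0093  0.    ]
sideT L 0.0313 -0.20470905931721384 [ 0.0306 -0.0064  0.035 ]
sideT R 0.0585 -0.2073052770254552 [ 0.0573 -0.012   0.035 ]
```

View pics/w3c.png

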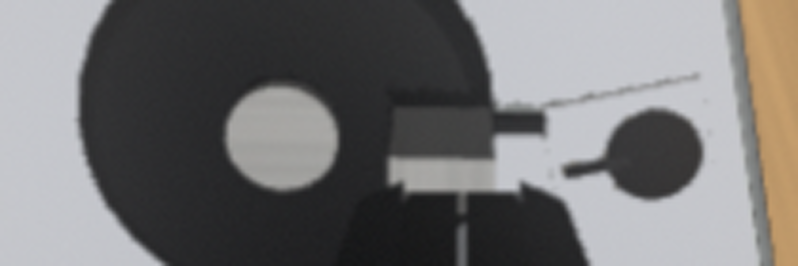

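```bash
python3 - <<'E'
from yawfit import *
c3=np.load('cal.npy',allow_pickle=True).item()
f=yf(c3,[(465,103,1,1),(94,190,-1,1)],(314.3,336),(314,340)); print(f.x,f.fun.reshape(-1,2).round(1))
yaw=f.x[2]; o=onz(c3,*g(314,340),.09); print(o)
for n,u,v,z in(('ptr',417,332,.084),('ball',461,346,.074),('bot L',356,324,.084),('bot R',397,324,.084),('sideT L',356,348,.119),('sideT R',397,348,.119)):
    q=onz(c3,*g(u,v),z)-o; print(n,np.arctan2(q[1],q[0])-yaw,(R.from_euler('z',-yaw).apply(q)).round(4))
from plan import *
plan([(-.2,.046,.05,.12),(-.2,.046,.03,.098),(-.2,.046,.0165,.098)]+[(x,.046,.0165,.098) for x in (-.24,-.28,-.32,-.34,-.35)])
E
```

```text
[ 0.53261544 -0.03485132 -0.16961292  0.13542871] [[ 0.3  1.7]
 [-2.   0.7]
 [ 1.  -1. ]
 [ 0.5 -1.5]]
[ 0.53133847 -0.03630638  0.09      ]
ptr -0.15792763178357197 [ 0.0746 -0.0119 -0.006 ]
ball -0.31822075916879233 [ 0.1058 -0.0349 -0.016 ]
bot L 0.11372361956409655 [ 0.0319  0.0036 -0.006 ]
bot R -0.041772368515088476 [ 0.0613 -0.0026 -0.006 ]
sideT L 0.011144098954961712 [0.0327 0.0004 0.029 ]
sideT R -0.08874971910693932 [ 0.0594 -0.0053  0.029 ]
[[0.0063, 0.1325, -0.0035, 0, np.float64(-0.0001), 0], [0.0264, 0.1544, -0.0037, 0, np.float64(-0.0001), 0], [0.0399, 0.1544, -0.0037, 0, np.float64(-0.0001), 0], [0.0417, 0.1544, -0.003, 0, np.float64(0.0126), 0], [0.0436, 0.1544, -0.0025, 0, np.float64(0.0254), 0], [0.0455, 0.1544, -0.002, 0, np.float64(0.0381), 0], [0.0465, 0.1544, -0.0018, 0, np.float64(0.0445), 0], [0.0469, 0.1544, -0.0017, 0, np.float64(0.0476), 0]]
```

```bash
python3 -m handwheel '[[[0.002,0.04,-0.0035,0,0,0],[0.004,0.08,-0.0035,0,0,0],[0.006,0.12,-0.0035,0,0,0],[0.01,0.15,-0.0037,0,0,0],[0.0264,0.153,-0.0037,0,0,0],[0.036,0.153,-0.0037,0,0,0],[0.04,0.153,-0.0037,0,0,0],[0.0417,0.153,-0.003,0,0.0126,0],[0.0436,0.153,-0.0025,0,0.0254,0],[0.0455,0.153,-0.002,0,0.0381,0],[0.0466,0.153,-0.0018,0,0.0448,0],[0.0469,0.153,-0.0017,0,0.0476,0]]]'
python3 st.py
```

```text
clock: 6.42
tool_pos: [0.5748, -0.0404, 0.0951]
eef_rot: [-0.354, 0.612, -0.611, 0.355]
contact_force: [-3.0, 3.7, -0.4]
opening: 0.005
[ 0.5748 -0.0404  0.0951] toolyaw -0.5205 radial 0.04095792654036715 tang(ccw) 0.016633533474616904 face selector -0.34954774923407295 F [-3.   3.7 -0.4] clock 6.4167
```

```bash
python3 -m handwheel '[[[-0.02,0,0,0,0,0],[-0.03,0,0,0,0,0],[-0.03,-0.04,0,0,0,0],[-0.02,-0.08,0,0,0,0],[0,-0.12,0,0,0,0],[0.01,-0.16,-0.02,0,0,0],[0.01,-0.2,-0.04,0,0,0],[0.01,-0.24,-0.04,0,0,0],[0.01,-0.25,-0.04,0,0,0],[0.01,-0.25,-0.04,0,0,0],[0.01,-0.25,-0.04,0,0,0],[0.01,-0.25,-0.04,0,0,0]]]'
python3 - <<'E'
from h import *
c=get_calibration('wrist'); np.save('cal.npy',c,allow_pickle=True); a=snapshot('wrist')
cv2.imwrite('w4.png',a[:,:,::-1])
cv2.imwrite('pics/w4.png',cv2.resize(a[:,:,::-1],(768,576),interpolation=cv2.INTER_CUBIC))
E
python3 st.py
```

```text
clock: 7.42
tool_pos: [0.5353, -0.0303, 0.3441]
eef_rot: [0.355, -0.612, 0.612, -0.355]
contact_force: [0.4, -0.3, -0.5]
opening: 0.006
[ 0.535  -0.0303  0.3436] toolyaw -0.5196 radial 0.0013548578499025406 tang(ccw) 0.005651404349484663 face selector -0.3486254568641938 F [ 0.1 -0.3 -0. ] clock 7.4667
```

View pics/w4.png

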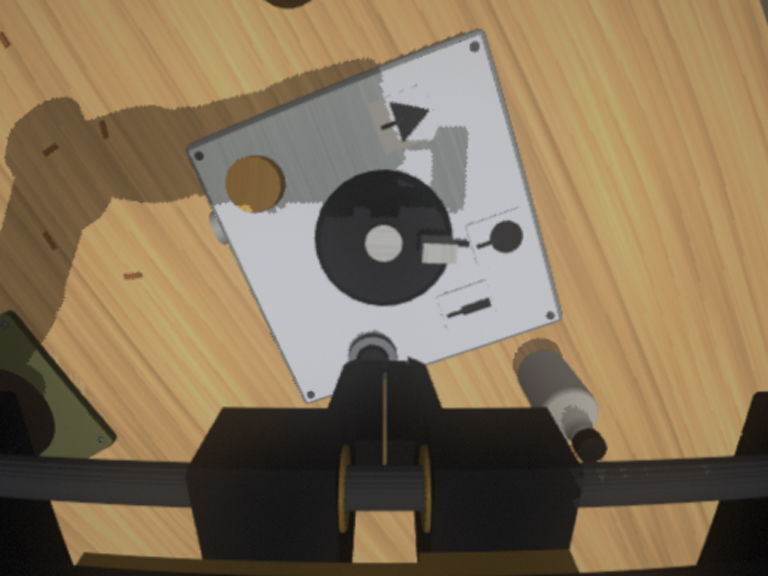

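```bash
python3 - <<'E'
from yawfit import *
c=np.load('cal.npy',allow_pickle=True).item()
f=yf(c,[(475,46,1,1),(199,156,-1,1),(310,394,-1,-1),(550,315,1,-1)],(384,240.5),(384,243.5)); p=f.x; print(p,f.fun.reshape(-1,2).round(1))
f2=yf(c,[(484,30,1,1),(188,150,-1,1),(307,402,-1,-1),(561,320,1,-1)],(384,240.5),(384,243.5)); print(f2.x,f2.fun.reshape(-1,2).round(1))
yaw=(p[2]+f2.x[2])/2; o=onz(c,*g(384,243.5),.09)
for n,u,v,z in(('ptr',467,242,.084),('ball',507,236.5,.074),('tabtop',439.5,254.5,.119)):
    q=onz(c,*g(u,v),z)-o; print(n,np.arctan2(q[1],q[0])-yaw,(R.from_euler('z',-yaw).apply(q)).round(4))
P=lambda p,l:[o[0]+np.cos(yaw)*l[0]-np.sin(yaw)*l[1],o[1]+np.sin(yaw)*l[0]+np.cos(yaw)*l[1],l[2]]
overlay(cv2.imread('w4.png'),c,p,P,-.35,'pics/o4.png',g(440,248))
E
```

```text
[ 0.53152767 -0.03553322 -0.16857301  0.1263299 ] [[-0.2  0.1]
 [ 0.2 -0.6]
 [ 0.4  0.1]
 [ 0.2 -0. ]
 [-0.2  0.7]
 [-0.2 -0.3]]
[ 0.53254689 -0.03555308 -0.16981244  0.13493862] [[-0.8  1. ]
 [-0.4 -0.9]
 [-0.1  0.6]
 [ 0.4 -0.3]
 [ 0.4  0.4]
 [ 0.4 -0.7]]
ptr -0.3486597835866274 [ 0.0692 -0.0251 -0.006 ]
ball -0.32189663442733585 [ 0.106  -0.0353 -0.016 ]
tabtop -0.4103415390824453 [ 0.0416 -0.0181  0.029 ]
```

View pics/o4.png

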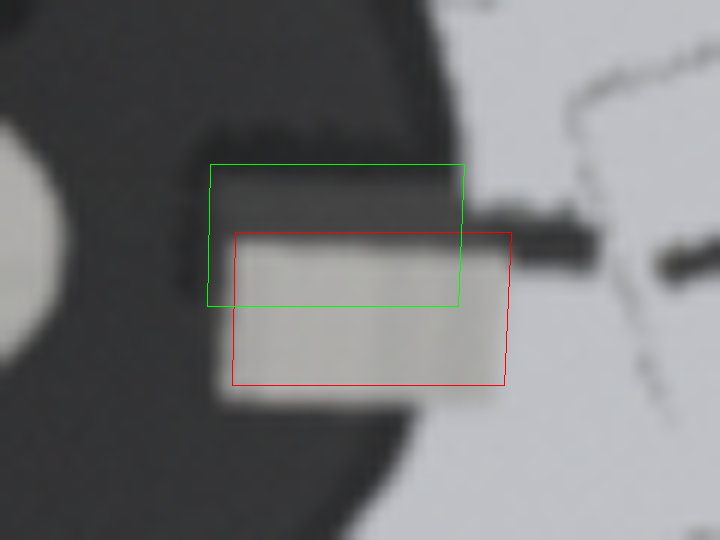

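```bash
python3 - <<'E'
from yawfit import *
c=np.load('cal.npy',allow_pickle=True).item(); im=cv2.cvtColor(cv2.imread('w4.png'),cv2.COLOR_BGR2GRAY).astype(float)
yaw=-.169; o=onz(c,*g(384,243.5),.09)
def edge(cols,v0,v1,z,sgn,name):
    pts=[]
    for u in cols:
        d=np.maximum(sgn*np.diff(im[v0:v1+1,u]),0); d[d<8]=0
        if d.sum()<20: continue
        v=v0+.5+(d*np.arange(len(d))).sum()/d.sum(); pts.append(onz(c,u,v,z)-o)
    q=R.from_euler('z',-yaw).apply(pts); k=np.polyfit(q[:,0],q[:,1],1); a=np.arctan(k[0])
    off=np.mean(-np.sin(a)*q[:,0]+np.cos(a)*q[:,1]); print(name,len(q),'angle',a.round(4),'offset mm',(off*1e3).round(2),'perp at -.35:',(np.mean(np.sin(.35)*q[:,0]+np.cos(.35)*q[:,1])*1e3).round(2))
u0,v0=g(440,248); u0=int(u0-30); v0=int(v0-22.5); print(u0,v0)
print(im[v0+10:v0+37,u0+24].astype(int))
edge(range(u0+20,u0+40),v0+16,v0+24,.119,1,'top near edge(+8)')
edge(range(u0+20,u0+34),v0+29,v0+37,.119,-1,'top far edge(-8)')
edge(range(u0+20,u0+36),v0+11,v0+17,.084,1,'bottom near edge(+8)')
edge(range(u0+42,u0+49),v0+19,v0+25,.084,1,'pointer far')
E
```

```text
263 142
[ 50  42  39  40  48  60  66  67  66  76 124 161 173 173 173 173 172 172
 173 172 172 172 166 120  64  54  54]
top near edge(+8) 20 angle -0.3998 offset mm 8.63 perp at -.35: 6.41
top far edge(-8) 14 angle -0.3799 offset mm -8.67 perp at -.35: -9.92
bottom near edge(+8) 10 angle -0.4206 offset mm 9.5 perp at -.35: 6.35
pointer far 7 angle -0.4581 offset mm 3.79 perp at -.35: -3.74
```

Subpixel edges put the tab at about −0.39, a 0.04 rad overshoot. Unit centre was about 1 mm off, so I correct it and push back gently from the other side.

```bash
sed -i 's/C=np.array(\[.531,-.0345\]); yaw=-.171/C=np.array([.5315,-.0355]); yaw=-.169/' plan.py st.py
python3 - <<'E'
from plan import *
plan([(-.35,.046,-.04,.34),(-.35,.046,-.04,.098),(-.35,.046,-.028,.098),(-.35,.046,-.0185,.098)])
E
```

```text
[[0.0462, 0.0035, 0.0456, 0, np.float64(-0.0002), 0], [0.046, 0.2455, 0.0459, 0, np.float64(-0.0002), 0], [0.034, 0.2455, 0.0459, 0, np.float64(-0.0002), 0], [0.0245, 0.2455, 0.0459, 0, np.float64(-0.0002), 0]]
```

```bash
python3 -m handwheel '[[[0.03,0,0.03,0,0,0],[0.046,0.02,0.0456,0,0,0],[0.046,0.06,0.0457,0,0,0],[0.046,0.1,0.0458,0,0,0],[0.046,0.14,0.0459,0,0,0],[0.046,0.18,0.0459,0,0,0],[0.046,0.21,0.0459,0,0,0],[0.046,0.235,0.0459,0,0,0],[0.046,0.245,0.0459,0,0,0],[0.046,0.245,0.0459,0,0,0]]]'
python3 st.py
python3 -m handwheel '[[[-0.006,0,0,0,0,0],[-0.012,0,0,0,0,0],[-0.016,0,0,0,0,0],[-0.0185,0,0,0,0,0],[-0.02,0,0,0,0,0],[-0.021,0,0,0,0,0],[-0.0215,0,0,0,0,0],[-0.0215,0,0,0,0,0],[-0.0215,0,0,0,0,0]]]'
python3 st.py
```

```text
clock: 8.3
tool_pos: [0.5501, -0.0928, 0.0965]
eef_rot: [-0.357, 0.613, -0.61, 0.353]
contact_force: [-0.2, 0.1, 0.9]
opening: 0.004
[ 0.5501 -0.0928  0.0965] toolyaw -0.5199 radial 0.04457727923759662 tang(ccw) -0.040488032188300827 face selector -0.3508784117851299 F [-0.2  0.1  0.9] clock 8.3
clock: 9.05
tool_pos: [0.5631, -0.0748, 0.0999]
eef_rot: [0.355, -0.612, 0.612, -0.355]
contact_force: [-0.4, -2.5, 1.4]
opening: 0.006
[ 0.5631 -0.0748  0.0999] toolyaw -0.5201 radial 0.04691983251387273 tang(ccw) -0.018375815229707212 face selector -0.3511415564618413 F [-0.4 -2.5  1.4] clock 9.05
```

```bash
python3 -m handwheel '[[[0.015,0,0,0,0,0],[0.022,0,0,0,0,0],[0.022,-0.04,0,0,0,0],[0.015,-0.08,-0.01,0,0,0],[0,-0.12,-0.02,0,0,0],[-0.01,-0.16,-0.03,0,0,0],[-0.024,-0.2,-0.045,0,0,0],[-0.024,-0.24,-0.045,0,0,0],[-0.024,-0.245,-0.045,0,0,0],[-0.024,-0.245,-0.045,0,0,0],[-0.024,-0.245,-0.045,0,0,0]]]'
cat > look.py <<'E'
from yawfit import *
c=get_calibration('wrist'); a=snapshot('wrist'); np.save('cal.npy',c,allow_pickle=True)
cv2.imwrite('w5.png',a[:,:,::-1]); im=cv2.cvtColor(a,cv2.COLOR_RGB2GRAY).astype(float)
yaw=-.169
hu,hv=map(int,proj(c,[.5315,-.0355,.09]))
s=im[hv-16:hv+17,hu-16:hu+17]; m=(s>(s.max()+s.min())/2).astype(np.uint8)
n,l,stt,cen=cv2.connectedComponentsWithStats(m); k=l[16,16]; cen=cen[k]+[hu-16,hv-16]; print('hub',cen,stt[k])
o=onz(c,*cen,.09); print('centre',o)
th=-.35; a=th+yaw
def line(off,z,rs,name,lo=-3.5,hi=3.5):
    # sample brightness across the modelled edge, find the gradient centroid, in mm
    q=[]
    for rr in rs:
        ts=np.arange(off-.0045,off+.0046,.0003); v=[]
        for t in ts:
            w=o[:2]+rr*np.array([np.cos(a),np.sin(a)])+t*np.array([-np.sin(a),np.cos(a)])
            u,vv=proj(c,[*w,z]); v.append(cv2.getRectSubPix(im.astype(np.float32),(1,1),(u,vv))[0,0])
        d=abs(np.diff(v)); d[d<.35*d.max()]=0; q.append((rr,(d*(ts[1:]+ts[:-1])/2).sum()/d.sum()))
    q=np.array(q); k=np.polyfit(q[:,0],q[:,1],1); print(name,'slope angle',(th+k[0]).round(4),'mean t mm',(q[:,1].mean()*1e3).round(2)); return q[:,1].mean()
A=line(.008,.119,np.linspace(.034,.055,12),'top +8'); B=line(-.008,.119,np.linspace(.034,.050,10),'top -8')
print('tab angle from offset',th+(A+B)/2/.0435)
cv2.imwrite('pics/w5.png',cv2.resize(cv2.imread('w5.png'),(768,576),interpolation=cv2.INTER_CUBIC))
E
python3 look.py; python3 st.py
```

```text
clock: 9.97
tool_pos: [0.5354, -0.031, 0.3442]
eef_rot: [-0.355, 0.612, -0.611, 0.355]
contact_force: [-0.8, 0.4, -0.4]
opening: 0.007
hub [255.15303983 161.60167715] [  4   5  25  24 477]
centre [ 0.53126544 -0.03532059  0.09      ]
top +8 slope angle -0.3467 mean t mm 7.68
top -8 slope angle -0.3495 mean t mm -8.55
tab angle from offset -0.3600260022072253
[ 0.5349 -0.031   0.3432] toolyaw -0.5198 radial 0.0007027073345263227 tang(ccw) 0.005557410920708356 face selector -0.35081512270733706 F [-0.1 -0.1  0.6] clock 10.0167
```

View pics/w5.png

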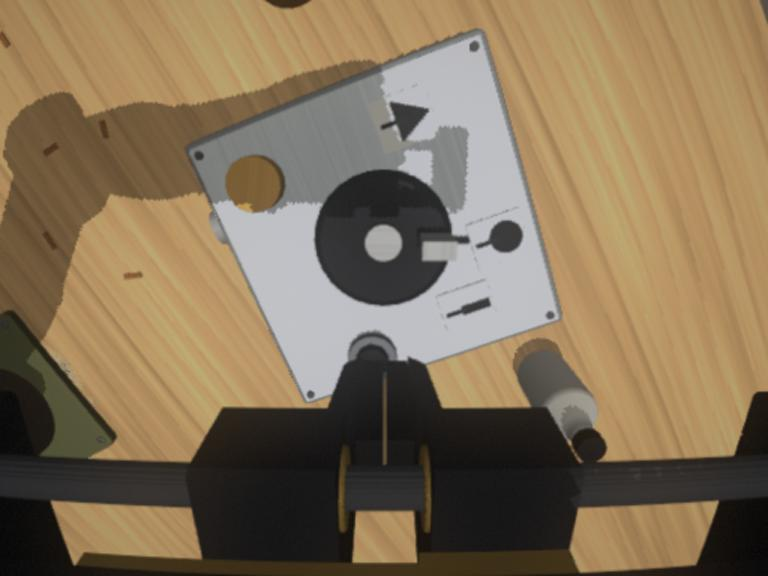

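The tab is at about −0.35: edge slopes give −0.347 and −0.350, offset −0.36. It points at the ball plate (507,236). Next is the button.

```bash
python3 - <<'E'
from plan import *
b=np.array([.4645,-.1306])-C
for a in (.1,):
    rad=b@[np.cos(a),np.sin(a)]; tg=b@[-np.sin(a),np.cos(a)]; plan([(a-yaw,rad,tg,.344),(a-yaw,rad,tg,.11)])
c=get_calibration('top'); print('oil',onz(c,578/1.5,285/1.5,.06),'swan',onz(c,586/1.5,378/1.5,.05))
E
```

```text
[[0.1214, -0.0007, -0.0116, 0, np.float64(-0.1973), 0], [0.1211, 0.2333, -0.0109, 0, np.float64(-0.1973), 0]]
oil [ 0.60837308 -0.27477004  0.06      ] swan [ 0.44878673 -0.28179873  0.05      ]
```

```bash
python3 -m handwheel '[[[0.121,0,-0.0116,0,-0.197,0],[0.121,0,-0.0116,0,-0.197,0],[0.121,0,-0.0116,0,-0.197,0],[0.121,0,-0.0116,0,-0.197,0],[0.121,0,-0.0116,0,-0.197,0],[0.121,0.04,-0.0115,0,-0.197,0],[0.121,0.08,-0.0114,0,-0.197,0],[0.121,0.12,-0.0113,0,-0.197,0],[0.121,0.16,-0.0112,0,-0.197,0],[0.121,0.2,-0.011,0,-0.197,0],[0.121,0.225,-0.011,0,-0.197,0],[0.121,0.233,-0.011,0,-0.197,0]]]'
python3 -m handwheel '[[[0,0,0,0,0,0],[0,0,0,0,0,0]]]'; python3 - <<'E'
from h import *
a=snapshot('scene'); cv2.imwrite('pics/s2.png',cv2.resize(a[150:260,80:260,::-1],None,fx=4.2,fy=4.2,interpolation=cv2.INTER_CUBIC))
E
```

```text
clock: 11.02
tool_pos: [0.462, -0.13, 0.1066]
eef_rot: [0.526, -0.478, 0.471, -0.522]
contact_force: [-0.4, 0.1, 0.2]
opening: 0.006
clock: 11.18
tool_pos: [0.4657, -0.131, 0.1115]
eef_rot: [0.524, -0.475, 0.474, -0.524]
contact_force: [0.6, 0.2, -0.1]
opening: 0.003
```

View pics/s2.png

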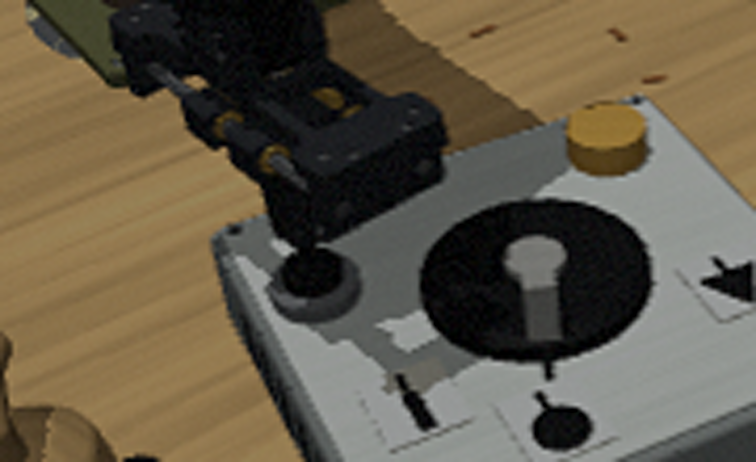

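Fingertips (305,245 in the crop) are above the button (310,272), and the tab points at the ball picture. I descend gently.

```bash
for i in 1; do python3 -m handwheel '[[[0,0.006,0,0,0,0],[0,0.012,0,0,0,0],[0,0.012,0,0,0,0],[0,0.012,0,0,0,0]]]'; done
python3 -m handwheel '[[[0,0.004,0,0,0,0],[0,0.004,0,0,0,0],[0,0.004,0,0,0,0]]]'
python3 -m handwheel '[[[0,0.003,0,0,0,0],[0,0.003,0,0,0,0],[0,0.003,0,0,0,0]]]'
```

```text
clock: 11.57
tool_pos: [0.4664, -0.1306, 0.0999]
eef_rot: [-0.524, 0.474, -0.475, 0.524]
contact_force: [-0.6, -0.5, 0.5]
opening: 0.004
clock: 11.82
tool_pos: [0.4662, -0.1307, 0.0956]
eef_rot: [-0.524, 0.475, -0.474, 0.524]
contact_force: [0.5, 0.2, 0.3]
opening: 0.002
clock: 12.07
tool_pos: [0.4663, -0.1307, 0.0926]
eef_rot: [0.524, -0.475, 0.475, -0.524]
contact_force: [0.0, -0.4, 0.9]
opening: 0.006
```

```bash
for k in 1 2; do python3 -m handwheel '[[[0,0.0015,0,0,0,0],[0,0.003,0,0,0,0],[0,0.003,0,0,0,0]]]' | grep -E 'pos|force'; done; python3 -m handwheel '[[[0,0.002,0,0,0,0],[0,0.002,0,0,0,0]]]' | grep -E 'pos|force'
```

```text
tool_pos: [0.4663, -0.1307, 0.0896]
contact_force: [0.7, 0.4, 2.7]
tool_pos: [0.4663, -0.1307, 0.0866]
contact_force: [-0.7, 0.4, 4.0]
tool_pos: [0.4664, -0.1307, 0.0862]
contact_force: [-2.8, 1.9, 20.4]
```

Force jumped to 20 N at 0.0862 after about 6 mm of travel at 3–5 N, so the button is fully in. I release, lift clear and recheck.

```bash
python3 -m handwheel '[[[0,-0.005,0,0,0,0],[0,-0.012,0,0,0,0],[0,-0.03,0,0,0,0],[0,-0.06,0,0,0,0],[0,-0.1,0,0,0,0],[0,-0.14,0,0,0,0],[0,-0.18,0,0,0,0],[0,-0.22,0,0,0,0],[-0.03,-0.25,0,0,0,0],[-0.06,-0.26,0.02,0,0,0],[-0.08,-0.26,0.03,0,0,0],[-0.08,-0.26,0.03,0,0,0]]]'
python3 -m handwheel '[[[0,0,0,0,0.04,0],[0,0,0,0,0.08,0],[0,0,0,0,0.08,0],[0,0,0,0,0.08,0]]]' >/dev/null
python3 look.py; python3 st.py
python3 - <<'E'
from h import *
a=snapshot('top');b=cv2.imread('w5.png')
o=cv2.resize(a[140:300,150:430,::-1],(560,320)); cv2.imwrite('pics/fin.png',np.vstack([o,cv2.resize(b[0:256],(560,280))]))
for n in('tin','mallet','swan','oil'): print(n,boxes_of(n,'top')[:1])
E
```

```text
clock: 13.73
tool_pos: [0.4902, -0.0423, 0.3453]
eef_rot: [-0.525, 0.472, -0.472, 0.528]
contact_force: [-0.2, 0.2, -0.5]
opening: 0.009
hub [289.18481013 144.37468354] [  5   9  25  20 395]
centre [ 0.53173503 -0.0383906   0.09      ]
top +8 slope angle -0.3263 mean t mm 10.44
top -8 slope angle -0.4032 mean t mm -6.57
tab angle from offset -0.3055003359362945
[ 0.4877 -0.0485  0.3444] toolyaw -0.1492 radial -0.041343233925447816 tang(ccw) -0.01935262849833351 face selector 0.01982693403405683 F [-1.3  0.6  0.6] clock 14.1167
tin [{'bbox': [246.0, 239.1, 266.8, 260.1], 'confidence': 0.51}]
mallet [{'bbox': [173.9, 187.6, 210.1, 223.7], 'confidence': 0.62}]
swan [{'bbox': [383.7, 235.8, 409.3, 269.9], 'confidence': 0.76}]
oil [{'bbox': [387.6, 176.7, 401.2, 200.9], 'confidence': 0.76}]
```

View pics/fin.png

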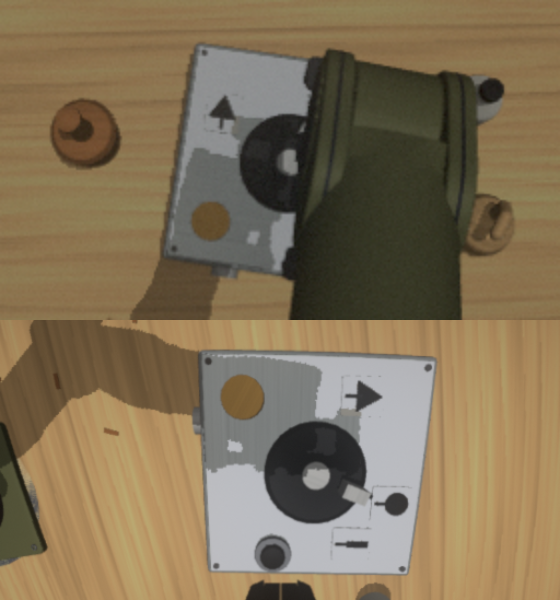

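```bash
python3 -c "
from plant import job; print(job.finish_job())"
```

```text
the job is handed in; nothing more can be done
None
```

I turned the selector to the ball-burr plate, pressed the start button in and let it out, and handed the job in after about 14 s of the 48 s allowed. No verdict is reported.

- **Selector:** The ball plate is at the −0.35 place. I pushed the tab round from its counter-clockwise side with shut fingers. It overshot to about −0.39, so I nudged it back from the other side. A close wrist-camera check then gave edge slopes of −0.347 and −0.350, and −0.36 from the tab's offset. I did not touch the dial after that.
- **Start button:** The force stayed at about 3–4 N over roughly 6 mm of travel, then rose to 20 N at the stop. I then lifted the fingers off. That it came back out rests on its spring; I did not measure it separately.
- **Finish:** The arm stopped clear, with the tool 0.34 m up. The tin and mallet look unmoved in the last pictures. The arm partly hid the oil bottle and swan there; what shows of them is in place.

**Check that disagreed:** My last automatic angle reading gave −0.31 from the offset and −0.33 and −0.40 from the edges. A shadow cut into the hub outline it measures from. Corrected for the known hub position it comes to about −0.36, which agrees with the earlier check. By eye, the tab points at the ball plate in the last picture.

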